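Couple the shaker carriage to its drive and hold its lock open

ROBOT

A 6-joint arm with a two-finger parallel gripper is mounted at the origin on the work surface. World frame = base frame: x ahead of the robot, y to its left, z up, the work surface at z = 0. Lengths are in m, angles in degrees, forces in N, time in s.
With the tool pointing down it reaches from about 0.25 to 0.725 m from the base axis. Payload 9.7 kg.
Tool frame: the origin (TCP) lies at the very end of the fingers, on their centre line; the grasp point (between the pads) lies 19 mm behind it; z points along the fingers, y is the direction in which the jaws open and shut (so a half turn about z gives the same grasp; the last joint's range is limited). The gripper opens to 85 mm and grips with 20 to 120 N. Pads are 22 mm wide; open, the fingers measure 114 mm over their backs; the gripper's body (76 mm by 85 mm) begins 54 mm behind the grasp point. The pads swing forward as they close: fully open they stand 13 mm farther back than shut.
Start: joints at [64.859, 4.979, 10.078, 95.1, 0, 90], TCP at [0.234, 0.498, 0.231] pointing down, gripper open.
Joint ranges: [-179.16, 179.16], [-48.56, 103.87], [-65.8, 70.77], [-126.05, 130.52], [-82.76, 87.17], [-180, 180]. Speed limits (degrees/s): [127.2, 127.2, 147.25, 180, 180, 180].

INTERFACE

Orientations are given as [roll, pitch, yaw] about the fixed x, y, z axes, in that order (R = Rz(yaw) Ry(pitch) Rx(roll)).
In Python, from workcell import bot gives the robot as it stands.
- The arm moves only by the shell command python3 -m pendant 'ROWS' [FORCE]. ROWS is JSON, a list that holds one entry, the list of rows, each a list of 7 numbers: the shift along the tool's x, y, z in cm, then the turn, a rotation vector about the tool's x, y, z in rad, then the opening in per cent of the stroke, from 0 (shut) to 100 (fully open). In form: [[[dx, dy, dz, ax, ay, az, gripper], ...]]. A call has 1 to 5 rows; each row shifts and turns the pose as measured when the row begins, along the tool's axes as they then stand; what a row does not reach is not made up. A row lasts 1/12 s, in which the tool goes at most 41.7 mm and 7.16 degrees, less where a joint would pass 70% of its speed; a pose out of reach is approached as far as the arm can. A call with a gripper value outside its range is refused whole. The fingers move at their own pace and stop on an object; FORCE is the grip in N (left out, the last holds). Time passes only in rows, so rows that do not move let the fingers close. It gives the time, the measured TCP pose, the force and the opening at its end, in the units of the state.
- bot.get_obs(): the state, without advancing time (a new reading comes with each control period).
- bot.camera(name): name is "scene" or "top"; returns the picture (480x640x3 uint8, red, green, blue); there is no depth.
- bot.get_calibration(name): a dict with "intrinsics" (3x3 intrinsics, pixels), "pose" (4x4, takes a point from camera to world coordinates). Camera axes: x right, y down, z forward; pixel columns grow to the right and rows downward; lengths in m; the calibration is good to about 2 mm. A picture is of the moment at which its call begins. get_calibration takes no time and is no camera call.
- bot.job_done(): hands the job in, once; it reports no verdict.
Trained networks look in the newest picture that a camera, given by its name, has taken for a name from the list of things; names that differ only in an ending like _2 or _b are one class to them, and where a whole thing is asked for, a point or a joint stands for the part that bears it (a point fixed in the world has none). Each returns a list of dicts, best first, with "confidence" (0 to 1); they miss things now and then, are a little off and sometimes report something else, mostly with a low value. They report only what shows in the picture. A call takes as long as a camera call.
- bot.masks_of(camera, thing): "pixels" (480x640 bool, what is visible of it) and "extent" ([left, top, right, bottom] in pixels, round what is visible of it).
- bot.mark_of(camera, thing): "uv" ([column, row] in pixels: a listed point, or the origin of a listed thing).
The state is a dict: "time": time; "q": joint angles; "qd": joint speeds; "joint_efforts": joint torques, N m; "ee_pos": TCP position; "tcp_rot": TCP orientation; "wrist_force": force on the tool from outside, world axes, zero at the start; "torque": the same for the moment, N m; "opening": finger opening in m.
Only numpy, scipy, OpenCV 4.12 (cv2) and the standard library are available. Lean on these libraries where they do the work, as an engineer would, in place of code of your own. Each camera call takes 0.05 s, during which the arm holds its last target. There are 200 camera calls.

TASK

Couple the bottle shaker's carriage to its drive: take the red-handled coupling pin out of the white accessory block and drop it down through the carriage's fork and the drive rod's eye until its flange sits flat on the fork, then let go of it. Only once the pin is home, grip the black knob of the carriage lock, pull it fully up to its stop and keep it up, so that I can turn the drive over by hand: finish while still holding the knob. Leave the other things on the bench where they are.

Things in the scene. Friction and masses are not known exactly. Their poses are not given: they have to be found in the camera images.
- shaker: Bottle shaker, fixed, 300 mm (x) by 530 mm (y); origin centre of its underside, front to -x. Base 55 mm high; drive housing, 135 mm high, at y -265..-130 mm. The carriage slides along y but its lock holds it; its four bottles (tops 210 mm above the bench) stand within x -30..100, y 75..205 mm. Coupling at x 20, y -70 mm; lock knob at x -125, y 20 mm, in front of the carriage.
- coupling_hole (a point): Centre of the hole's mouth in the top face of the carriage's aluminium fork, 106 mm above the bench; z up along the hole, x and y as the shaker's. Vertical hole 13.5 mm wide through upper lug (7 mm), steel eye of the drive rod (10 mm) and lower lug (7 mm), 26 mm in all; 25 mm of free room below. The drive housing is 60 mm away to -y; the carriage plate to +y is level with the mouth.
- pin_grip (a point): Where to grasp the loose coupling pin (about 70 g), standing upright in the block: on its axis in its red round handle (16 mm thick, 44 mm long, ending 16 mm above this point). Below this point: 28 mm to the top of its flange (22 mm wide, 4 mm thick), 32 mm to the flange's underside, 76 mm to the tip. z points up along the pin.
- pin_seat (a point): The same pin: centre of the underside of its flange, which rests on the block at the start and on the fork's top face when home. The steel shank below it is 10 mm thick and 44 mm long, the last 8 mm tapered to 4 mm. z up along the pin.
- block: White plastic accessory block, fixed, 170 mm (its x) by 52 mm (its y), 55 mm high; origin centre of its underside. Three holes, 13.5 mm wide and 50 mm deep, in a row along its x at -52, 0 and +52 mm hold the pin, the clamp screw and the levelling foot, in any order.
- knob_centre (a point): Centre of the lock's black knurled round knob, 26 mm across and 30 mm high, with a yellow dot on top, on a vertical index plunger; seated, this point is 157 mm above the bench. The knob is fixed on its steel spindle and only slides up and down. Below it: a 16 mm high steel sleeve, 23 mm wide, on a dark bridge (30 by 102 mm, along the shaker's y) whose top is 33 mm below this point at rest.
- plunger (a joint): Travel of the lock's plunger in m: 0 seated (its 10 mm nose stands 8 mm deep in the seat hole of the carriage), 0.012 fully up against its stop. A spring draws it down with 8 N when seated, 14 N when fully up; let go, it drops back.
- clamp_screw: Bystander in the block: brass screw, black knob 30 mm across, top 20 mm above the block; origin on its axis at the block's top face.
- level_foot: Bystander in the block: spare levelling foot, steel stud with black rubber pad 32 mm across, top 16 mm above the block; origin on its axis at the block's top face.
- beaker: Bystander: empty glass beaker, 66 mm across, 85 mm high; origin at its underside.
- flask: Bystander: conical glass flask, 66 mm across, 105 mm high; origin at its underside.
- spare_bottle: Bystander: amber bottle with blue cap, 56 mm across, 105 mm high; origin at its underside.
- wash_bottle: Bystander: white plastic bottle with red cap, 68 mm across, 170 mm high; origin at its underside.
- marker: Bystander: white and blue marker pen lying on the bench, 130 mm long, 15 mm thick; origin on the bench under its middle.

How it is judged:
By the outcome, as a careful person would: the job done as asked, in the order asked, and still so for the second after the job is handed in, while the arm keeps its last pose, push and grip.
It also fails if it takes over 48 s, if anything falls off the work surface, if the arm or the gripper's body presses on something with over 40 N, if the wrist force passes 120 N, or if a joint passes its speed limit or range.

## Working session

There is one attempt and no reset: what is moved stays moved. The work goes in short steps, Python scripts to look and compute and a shell command to move; the robot and the scene stay as the last step left them, time stands still between calls to the robot, and variables do not carry over. Pictures are saved under pics/ and viewed, about 8 in all and at most 12, crops included, and the job is handed in when it is done.

```bash
ls; mkdir -p pics; cat > h.py <<'E'
import numpy as np, cv2, json
from workcell import bot
def ray(cam,uv):
    c=bot.get_calibration(cam);K=np.array(c["intrinsics"]);T=np.array(c["pose"])
    d=T[:3,:3]@np.linalg.solve(K,[uv[0],uv[1],1.]);return T[:3,3],d/np.linalg.norm(d)
def atz(cam,uv,z):
    o,d=ray(cam,uv);return o+d*(z-o[2])/d[2]
def tri(a,b):
    (o1,d1),(o2,d2)=a,b
    s=np.linalg.lstsq(np.c_[d1,-d2],o2-o1,rcond=None)[0]
    p,q=o1+s[0]*d1,o2+s[1]*d2
    return (p+q)/2,np.linalg.norm(p-q)
def proj(cam,p):
    c=bot.get_calibration(cam);K=np.array(c["intrinsics"]);T=np.linalg.inv(np.array(c["pose"]))
    x=K@(T[:3,:3]@np.array(p)+T[:3,3]);return x[:2]/x[2]
E
python3 - <<'E'
from h import *
np.set_printoptions(precision=4,suppress=True)
ims={c:bot.camera(c) for c in("scene","top")}
for c in ims:
    cv2.imwrite(f"pics/{c}0.png",ims[c][:,:,::-1]); print(c,np.array(bot.get_calibration(c)["pose"])[:3])
Z=dict(pin_grip=.087,pin_seat=.055,coupling_hole=.106,knob_centre=.157,shaker=0,block=0,clamp_screw=.055,level_foot=.055,beaker=0,flask=0,spare_bottle=0,wash_bottle=0,marker=0)
for t,z in Z.items():
    r={}
    for c in ims:
        m=bot.mark_of(c,t)
        for k in m[:2]:print(t,c,np.round(k["uv"],1),round(k["confidence"],2),atz(c,k["uv"],z))
        if m:r[c]=ray(c,m[0]["uv"])
    if len(r)==2:print("   tri",*tri(r["scene"],r["top"]))
o=bot.get_obs();print(o)
E
```

```text
pics
scene [[ 0.8635  0.3603 -0.3528  0.9814]
 [ 0.5042 -0.6313  0.5893 -0.8147]
 [-0.0104 -0.6868 -0.7268  1.1419]]
top [[-0.0099 -0.9982  0.0599  0.4187]
 [-0.9999  0.01    0.0011 -0.0138]
 [-0.0017 -0.0599 -0.9982  1.3925]]
pin_grip scene [260.3 385.1] 0.6 [ 0.5711 -0.39    0.087 ]
pin_grip top [452.5 212.2] 0.56 [ 0.5723 -0.3795  0.087 ]
   tri [ 0.5705 -0.3843  0.0778] 0.007270763869810273
pin_seat scene [265.8 394. ] 0.44 [ 0.5809 -0.3886  0.055 ]
pin_seat top [448.5 210.5] 0.51 [ 0.5809 -0.3775  0.055 ]
   tri [ 0.5796 -0.3825  0.0442] 0.006556691304350592
coupling_hole scene [361.4 263.4] 0.83 [0.6066 0.0025 0.106 ]
coupling_hole top [449.  232.3] 0.73 [ 0.5168 -0.3635  0.106 ]
coupling_hole top [313.2 199.8] 0.71 [ 0.6069 -0.0055  0.106 ]
   tri [ 0.599  -0.2475  0.3727] 0.22262043122876785
knob_centre scene [324.  210.5] 0.59 [0.4576 0.075  0.157 ]
knob_centre top [278.6 260.7] 0.45 [0.4452 0.0832 0.157 ]
   tri [0.4479 0.0859 0.1429] 0.005747255042129529
shaker scene [363.2 269.3] 0.94 [0.5823 0.0698 0.    ]
shaker scene [322.  414.8] 0.5 [ 0.6956 -0.3464  0.    ]
shaker t
[... 1522 characters left out ...]
02996266704517605
marker scene [211.8 299. ] 0.58 [ 0.2877 -0.215   0.    ]
marker top [454.1 230.1] 0.62 [ 0.531 -0.407  0.   ]
marker top [391.5 319.7] 0.56 [ 0.2785 -0.2231  0.    ]
   tri [ 0.4856 -0.347   0.2847] 0.060222042730757076
{'time': 1.4, 'q': array([64.858 ,  4.98  , 10.0784, 95.1009, -0.0011, 90.0032]), 'qd': array([ 0.0005,  0.019 , -0.0628,  0.0017,  0.0436,  0.034 ]), 'joint_efforts': array([  0.0035, -52.01  ,  46.4856,   0.0018,   0.0002,  -0.    ]), 'ee_pos': array([0.2337, 0.4979, 0.2313]), 'tcp_rot': array([-179.9975,    0.0011,  154.8548]), 'wrist_force': array([ 0.7479, -0.0664, -0.167 ]), 'torque': array([-0.0333,  0.0288,  0.0012]), 'opening': 0.08599180298762024}
```

View pics/scene0.png

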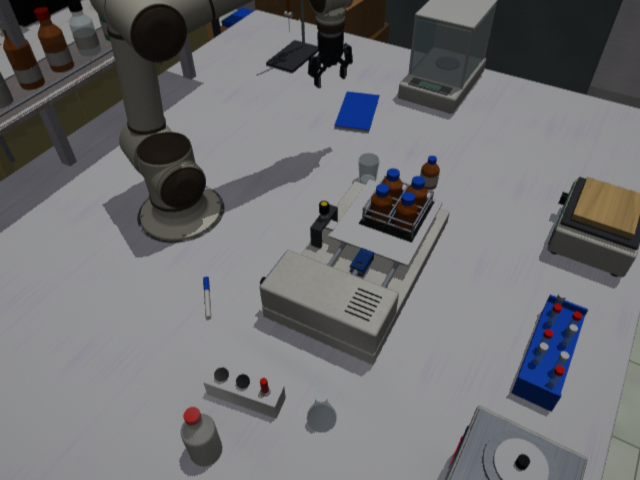

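View pics/top0.png

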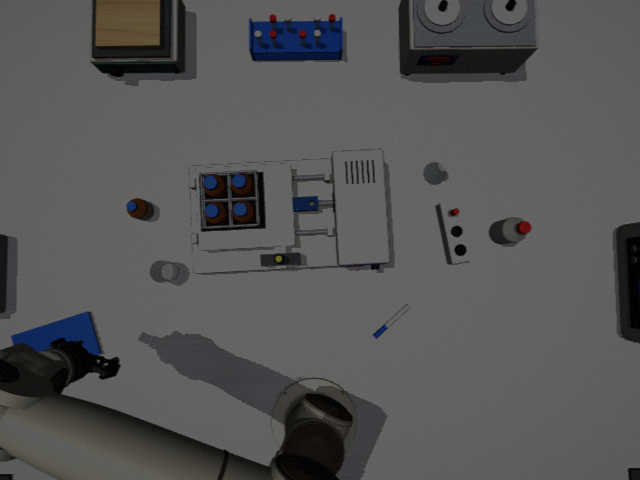

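```bash
python3 - <<'E'
from h import *
np.set_printoptions(precision=4,suppress=True)
a={c:cv2.imread(f"pics/{c}0.png") for c in("scene","top")}
def t(c,u,v,s=20): 
    return cv2.resize(a[c][v-s:v+s,u-s:u+s],(260,260),interpolation=cv2.INTER_CUBIC)
g=lambda c:[t(c,*p) for p in (((362,262),(264,385),(324,210)) if c=="scene" else ((312,203),(455,211),(279,260)))]
cv2.imwrite("pics/m1.png",np.vstack([np.hstack(g("scene")),np.hstack(g("top"))]))
for c,yz,rz in (("scene",(304,190,344,230),(250,365,280,400)),("top",(265,245,295,275),(440,195,470,225))):
    def cen(bx,f):
        x0,y0,x1,y1=bx;p=a[c][y0:y1,x0:x1].astype(int);m=f(p[...,0],p[...,1],p[...,2]);v,u=np.nonzero(m);return np.array([u.mean()+x0,v.mean()+y0]),len(u),(u.min()+x0,u.max()+x0,v.min()+y0,v.max()+y0)
    k=cen(yz,lambda b,g,r:(r>90)&(g>80)&(b<.5*r));print(c,"dot",k,atz(c,k[0],.172))
    k=cen(rz,lambda b,g,r:(r>60)&(g<.5*r)&(b<.5*r));print(c,"red",k,atz(c,k[0],.087),atz(c,k[0],.103))
print(bot.get_calibration("top")["intrinsics"])
E
```

```text
scene dot (array([323.6818, 203.1364]), 22, (np.int64(321), np.int64(326), np.int64(201), np.int64(205))) [0.4511 0.0848 0.172 ]
scene red (array([263.0256, 381.1282]), 39, (np.int64(260), np.int64(266), np.int64(378), np.int64(384))) [ 0.5708 -0.3794  0.087 ] [ 0.577 -0.386  0.103]
top dot (array([278.1818, 258.2727]), 22, (np.int64(276), np.int64(280), np.int64(256), np.int64(261))) [0.4509 0.083  0.172 ]
top red (array([455.9091, 210.9091]), 22, (np.int64(454), np.int64(458), np.int64(209), np.int64(213))) [ 0.5757 -0.3887  0.087 ] [ 0.5738 -0.3841  0.103 ]
[[488.1101   0.     316.167 ]
 [  0.     488.1101 241.5227]
 [  0.       0.       1.    ]]
```

View pics/m1.png

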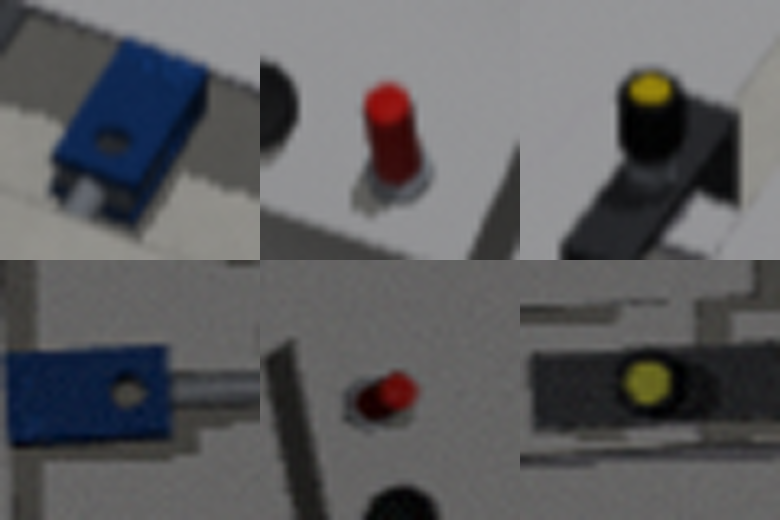

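```bash
python3 - <<'E'
from h import *
np.set_printoptions(precision=4,suppress=True)
print("hole",atz("scene",[358.7,263],.106),atz("top",[311.2,202.8],.106),tri(ray("scene",[358.7,263]),ray("top",[311.2,202.8])))
print("flange",atz("scene",[265.2,392.5],.059),atz("top",[453.,212.],.059), "top", atz("scene",[263.,380.4],.103),atz("top",[455.8,210.3],.103))
# shaker yaw: plate edges in top by line detection
g=cv2.imread("pics/top0.png",0)
for l in cv2.createLineSegmentDetector().detect(g)[0][:,0]:
    L=np.hypot(l[2]-l[0],l[3]-l[1])
    if L>35 and 180<min(l[0],l[2]) and max(l[0],l[2])<480 and 140<min(l[1],l[3]) and max(l[1],l[3])<280:
        p,q=atz("top",l[:2],.08),atz("top",l[2:],.08);print(l.round(),round(L),np.degrees(np.arctan2(*(q-p)[1::-1])).round(1))
E
```

```text
hole [0.6002 0.0003 0.106 ] [ 0.5989 -0.0001  0.106 ] (array([0.5996, 0.0002, 0.1056]), np.float64(0.0013015116120129791))
flange [ 0.5793 -0.3879  0.059 ] [ 0.5762 -0.3887  0.059 ] top [ 0.576  -0.3847  0.103 ] [ 0.5754 -0.3839  0.103 ]
[264. 228. 202. 231.] 63 92.6
[199. 173. 262. 171.] 62 -88.2
[262. 172. 265. 227.] 55 -177.5
[304. 264. 262. 266.] 43 92.3
[261. 254. 298. 252.] 38 -87.7
[339. 264. 388. 262.] 49 -87.5
[200. 229. 199. 189.] 40 2.7
[333. 153. 339. 262.] 109 -177.5
[294. 243. 290. 164.] 79 2.6
[446. 263. 435. 207.] 58 10.2
[439. 203. 451. 262.] 60 -169.9
[203. 228. 257. 225.] 54 -87.4
[363. 268. 321. 267.] 43 88.6
[259. 223. 257. 173.] 50 2.6
[203. 249. 281. 245.] 78 -87.7
[194. 272. 284. 268.] 90 -87.6
[319. 268. 194. 275.] 125 92.5
[389. 259. 382. 151.] 109 2.6
[272. 249. 208. 252.] 64 92.3
[388. 166. 394. 266.] 100 -177.5
```

```bash
cat >> h.py <<'E'
from scipy.spatial.transform import Rotation as Ro
def to(x,y,z,yaw):
    o=bot.get_obs();R=Ro.from_euler("xyz",o["tcp_rot"],degrees=True)
    d=R.inv().apply(np.array([x,y,z])-o["ee_pos"])*100
    w=(R.inv()*Ro.from_euler("xyz",[180,0,yaw],degrees=True)).as_rotvec()
    print("t",round(o["time"],2),"pos",o["ee_pos"].round(4),"rpy",o["tcp_rot"].round(1),"F",o["wrist_force"].round(1),"open",round(o["opening"],4),"\nd cm",d.round(2),"turn",w.round(3))
E
r='[-4,0,-1,0,0,0.073,100]'
python3 -m pendant '[[[-4,0,-1,0,0,0.073,100],[-4,0,-1,0,0,0.073,100],[-4,0,-1,0,0,0.073,100],[-4,0,-1,0,0,0.073,100],[-4,0,-1,0,0,0.073,100]]]'
python3 -m pendant '[[[-4,0,-1,0,0,0.073,100],[-4,0,-1,0,0,0.073,100],[-4,0,-1,0,0,0.073,100],[-4,0,0,0,0,0.073,100],[-4,0,0,0,0,0.073,100]]]'
python3 -c "
from h import *
to(.576,-.386,.2,10.2)"
```

```text
time: 1.82
ee_pos: [0.3985, 0.3891, 0.2795]
tcp_rot: [-179.8, -0.0, 134.0]
wrist_force: [-0.4, 0.5, -0.7]
opening: 0.0854
time: 2.23
ee_pos: [0.5171, 0.2231, 0.3108]
tcp_rot: [-179.9, 0.0, 112.0]
wrist_force: [1.0, 0.6, 0.0]
opening: 0.085
t 2.23 pos [0.5171 0.2231 0.3108] rpy [-179.9    0.   112. ] F [1.  0.6 0. ] open 0.085 
d cm [-58.67 -17.37  11.14] turn [-1.000e-03  2.000e-03  1.777e+00]
```

```bash
python3 -m pendant '[[[-4,0,0,0,0,0.073,100],[-4,0,0,0,0,0.073,100],[-4,0,0,0,0,0.073,100],[-4,0,0,0,0,0.073,100],[-4,0,0,0,0,0.073,100]]]' >/dev/null
python3 -m pendant '[[[-4,0,0,0,0,0.073,100],[-4,0,0,0,0,0.073,100],[-4,0,0,0,0,0.073,100],[-4,0,0,0,0,0.073,100],[-4,0,0,0,0,0.073,100]]]'
python3 -c "
from h import *
to(.576,-.386,.2,10.2)"
```

```text
time: 3.07
ee_pos: [0.5353, -0.1833, 0.3083]
tcp_rot: [-179.9, 0.1, 68.0]
wrist_force: [1.4, -0.8, 0.1]
opening: 0.0854
t 3.07 pos [ 0.5353 -0.1833  0.3083] rpy [-1.799e+02  1.000e-01  6.800e+01] F [ 1.4 -0.8  0.1] open 0.0854 
d cm [-17.25  11.38  10.84] turn [-1.000e-03  3.000e-03  1.009e+00]
```

```bash
python3 -m pendant '[[[-3.3,2.2,1,0,0,0.1,100],[-3.1,2.5,1,0,0,0.1,100],[-2.8,2.8,1,0,0,0.1,100],[-2.5,3.1,1,0,0,0.1,100],[-2.2,3.3,1,0,0,0.1,100]]]' >/dev/null
python3 -m pendant '[[[0,0,1,0,0,0.1,100],[0,0,1,0,0,0.1,100],[0,0,1,0,0,0.1,100],[0,0,1,0,0,0.1,100],[0,0,0,0,0,0.1,100]]]'
python3 -c "
from h import *
to(.576,-.386,.12,10.2)"
```

```text
time: 3.9
ee_pos: [0.5682, -0.3952, 0.2106]
tcp_rot: [-179.9, 0.3, 7.2]
wrist_force: [0.0, 1.0, -0.7]
opening: 0.0854
t 3.9 pos [ 0.5682 -0.3952  0.2106] rpy [-179.9    0.3    7.2] F [ 0.   1.  -0.7] open 0.0854 
d cm [ 0.94 -0.8   9.05] turn [-0.002  0.005 -0.053]
```

```bash
python3 -m pendant '[[[0.9,-0.8,2,0,0.005,-0.053,60],[0,0,3,0,0,0,60],[0,0,3,0,0,0,60],[0,0,1,0,0,0,60],[0,0,0,0,0,0,60]]]' >/dev/null
python3 - <<'E'
from h import *
to(.576,-.386,.070,10.2)
ims=[]
for c,p in(("scene",(.576,-.386,.09)),("top",(.576,-.386,.09))):
    im=bot.camera(c);u,v=map(int,proj(c,p));v=min(v,440);ims.append(cv2.resize(im[v-40:v+40,u-40:u+40,::-1],(400,400),interpolation=cv2.INTER_CUBIC))
cv2.imwrite("pics/a.png",np.hstack(ims))
E
```

```text
t 4.32 pos [ 0.5762 -0.3863  0.117 ] rpy [-1.799e+02 -1.000e-01  9.800e+00] F [ 0.4 -0.3 -0.2] open 0.0512 
d cm [-0.02 -0.03  4.7 ] turn [-0.001 -0.001 -0.007]
```

View pics/a.png

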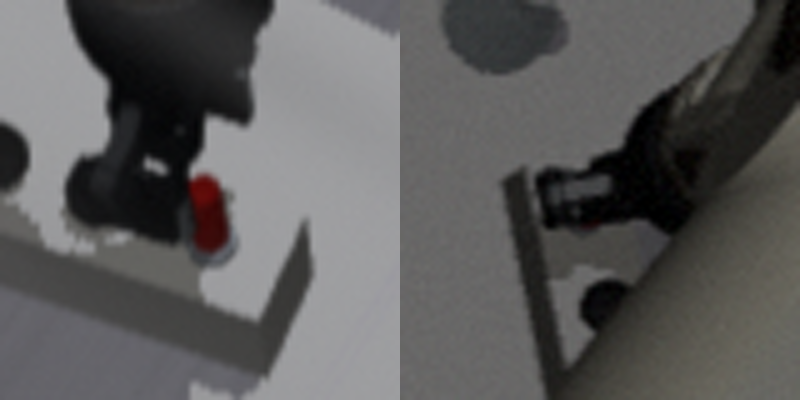

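```bash
python3 - <<'E'
from h import *
c="scene";u0,v0=map(int,proj(c,(.576,-.386,.09)));v0=min(v0,440)
u1,v1=map(int,proj("top",(.576,-.386,.09)))
y=np.array([-.17,.985,0])
for n,p in dict(tcp=(.576,-.386,.117),near=np.array([.576,-.386,.117])-y*.03,far=np.array([.576,-.386,.117])+y*.03,handletop=(.576,-.386,.103)).items():
    print(n,(proj(c,p)-[u0-40,v0-40])*5, (proj("top",p)-[u1-40,v1-40])*5)
E
```

```text
tcp [195.18980415 172.59164223] [215.59237215 197.07240985]
near [164.35784644 234.70765888] [271.57554074 186.85808209]
far [225.00021402 112.5337006 ] [159.58547153 207.29106761]
handletop [198.16571254 189.4468613 ] [207.98619707 200.38250375]
```

```bash
python3 -m pendant '[[[0,0,2,0,0,0,60],[0,0,2,0,0,0,60],[0,0,0.8,0,0,0,60],[0,0,0,0,0,0,60]]]'
python3 -m pendant '[[[0,0,0,0,0,0,10],[0,0,0,0,0,0,10],[0,0,0,0,0,0,10],[0,0,0,0,0,0,10],[0,0,0,0,0,0,10]]]' 40
python3 -c "
from h import *
to(.576,-.386,.070,10.2)"
```

```text
time: 4.75
ee_pos: [0.5805, -0.3896, 0.0802]
tcp_rot: [179.5, -0.7, 9.8]
wrist_force: [-0.2, 0.2, -0.1]
opening: 0.0509
time: 5.17
ee_pos: [0.5817, -0.389, 0.0863]
tcp_rot: [179.5, -0.9, 9.8]
wrist_force: [-0.8, 2.0, -1.6]
opening: 0.015
t 5.17 pos [ 0.5817 -0.389   0.0863] rpy [179.5  -0.9   9.8] F [-0.8  2.  -1.6] open 0.015 
d cm [-0.54 -0.41  1.61] turn [ 0.01  -0.016 -0.007]
```

```bash
python3 -c "
from h import *
o=bot.get_obs();print(o['q'],o['joint_efforts'],o['torque'],o['qd'])"
python3 -m pendant '[[[0,0,0,0,0,0,10]]]'
python3 -c "
from h import *
to(.576,-.386,.070,10.2)
cv2.imwrite('pics/b.png',cv2.resize(bot.camera('scene')[330:430,200:330,::-1],(780,600),interpolation=cv2.INTER_CUBIC))"
```

```text
[-33.85937781  24.2847142   17.28113185  81.96933655   0.2252213
 136.32730971] [-1.07079417e+00 -7.47730494e+01  4.90054572e+01 -1.07966971e+00
 -3.99596170e-01 -1.41259647e-02] [0.4095752  0.15303118 0.02834304] [ 0.30450264 -0.06407759  0.43145007  0.91738128  0.49535298  0.01553334]
time: 5.25
ee_pos: [0.5818, -0.3888, 0.0868]
tcp_rot: [179.5, -0.9, 9.8]
wrist_force: [-0.5, 1.7, -1.3]
opening: 0.0146
t 5.25 pos [ 0.5818 -0.3888  0.0868] rpy [179.5  -0.9   9.8] F [-0.5  1.7 -1.3] open 0.0146 
d cm [-0.55 -0.39  1.67] turn [ 0.01  -0.016 -0.006]
```

View pics/b.png

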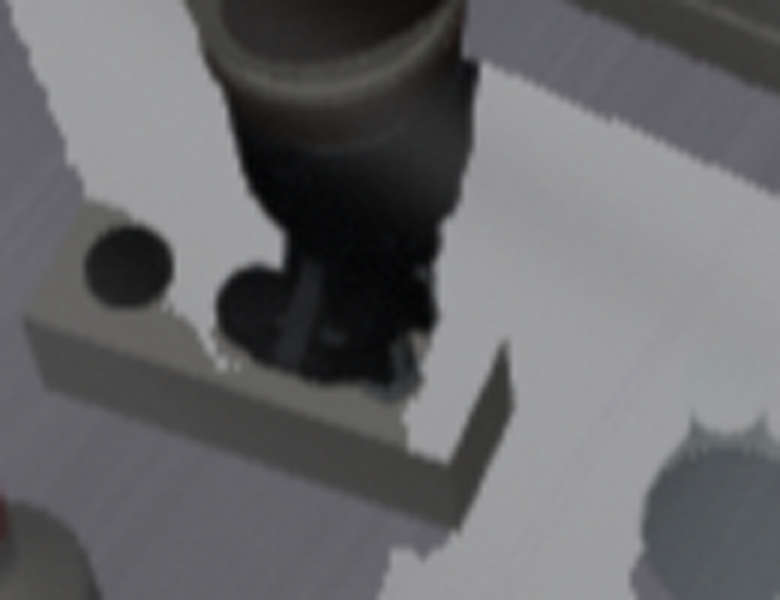

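```bash
python3 -m pendant '[[[0,0,0,0,0,0,60],[0,0,0,0,0,0,60],[0,0,0,0,0,0,60],[0,0,0,0,0,0,60]]]'
python3 -c "
from h import *
to(.576,-.386,.070,10.2)"
python3 -m pendant '[[[-0.5,-0.3,0,0.01,-0.016,0,60]]]'
python3 -m pendant '[[[0,0,0.3,0,0,0,60]]]'
python3 -c "
from h import *
to(.576,-.386,.070,10.2)"
```

```text
time: 5.63
ee_pos: [0.5826, -0.3903, 0.0886]
tcp_rot: [179.2, -1.0, 9.8]
wrist_force: [0.1, 0.5, -0.2]
opening: 0.0512
t 5.63 pos [ 0.5826 -0.3903  0.0886] rpy [179.2  -1.    9.8] F [ 0.1  0.5 -0.2] open 0.0512 
d cm [-0.61 -0.56  1.84] turn [ 0.013 -0.018 -0.007]
time: 5.72
ee_pos: [0.5774, -0.3884, 0.0888]
tcp_rot: [179.8, -0.1, 9.8]
wrist_force: [0.4, -0.0, -0.2]
opening: 0.0515
time: 5.8
ee_pos: [0.577, -0.3885, 0.0864]
tcp_rot: [179.8, -0.1, 9.8]
wrist_force: [0.4, 0.5, 0.8]
opening: 0.0514
t 5.8 pos [ 0.577  -0.3885  0.0864] rpy [ 1.798e+02 -1.000e-01  9.800e+00] F [0.4 0.5 0.8] open 0.0514 
d cm [-0.06 -0.27  1.64] turn [ 0.004 -0.002 -0.007]
```

```bash
python3 -m pendant '[[[0,-0.25,0.5,0.004,0,0,60]]]'
python3 -m pendant '[[[0,0,0.5,0,0,0,60]]]'
python3 -m pendant '[[[0,0,0.4,0,0,0,60],[0,0,0,0,0,0,60]]]'
python3 -c "
from h import *
to(.576,-.386,.070,10.2);print(bot.get_obs()['q'])"
```

```text
time: 5.88
ee_pos: [0.5767, -0.3864, 0.0816]
tcp_rot: [180.0, -0.1, 9.8]
wrist_force: [-0.2, 0.7, -0.6]
opening: 0.0511
time: 5.97
ee_pos: [0.5767, -0.3862, 0.0762]
tcp_rot: [180.0, -0.1, 9.8]
wrist_force: [0.2, 0.1, 0.5]
opening: 0.051
time: 6.13
ee_pos: [0.5762, -0.3857, 0.0697]
tcp_rot: [-179.9, -0.0, 9.8]
wrist_force: [-0.4, 0.2, 0.2]
opening: 0.0515
t 6.13 pos [ 0.5762 -0.3857  0.0697] rpy [-179.9   -0.     9.8] F [-0.4  0.2  0.2] open 0.0515 
d cm [-0.02  0.02 -0.03] turn [-0.001 -0.    -0.007]
[-3.38300382e+01  2.46736691e+01  1.59806537e+01  8.13452681e+01
  7.41345715e-02  1.36396084e+02]
```

```bash
python3 -m pendant '[[[0,0,0,0,0,0,5],[0,0,0,0,0,0,5],[0,0,0,0,0,0,5],[0,0,0,0,0,0,5],[0,0,0,0,0,0,5]]]' 60
python3 -m pendant '[[[0,0,-0.5,0,0,0,5],[0,0,-1,0,0,0,5],[0,0,-1,0,0,0,5],[0,0,-1,0,0,0,5],[0,0,-1,0,0,0,5]]]'
python3 -c "
from h import *
to(.576,-.386,.25,10.2)"
```

```text
time: 6.55
ee_pos: [0.576, -0.3855, 0.0692]
tcp_rot: [-179.9, 0.0, 9.8]
wrist_force: [0.2, 0.3, -0.7]
opening: 0.0143
time: 6.97
ee_pos: [0.5753, -0.3852, 0.1167]
tcp_rot: [-179.8, 0.1, 9.8]
wrist_force: [0.6, 0.3, -1.3]
opening: 0.0143
t 6.97 pos [ 0.5753 -0.3852  0.1167] rpy [-1.798e+02  1.000e-01  9.800e+00] F [ 0.6  0.3 -1.3] open 0.0143 
d cm [  0.03   0.04 -13.33] turn [-0.004  0.002 -0.007]
```

```bash
python3 -m pendant '[[[0,0,-2,0,0,0,5],[0,0,-3,0,0,0,5],[0,0,-3,0,0,0,5],[0,0,-3,0,0,0,5],[0,0,-2,0,0,0,5]]]'
python3 - <<'E'
from h import *
to(.5996,.0002,.25,10.2)
p=bot.get_obs()["ee_pos"];ims=[]
for c in("scene","top"):
    im=bot.camera(c);u,v=map(int,proj(c,p));print(u,v);ims.append(cv2.resize(im[v-40:v+40,u-40:u+40,::-1],(400,400),interpolation=cv2.INTER_CUBIC))
    print([(k["uv"],round(k["confidence"],2)) for n in("pin_grip","pin_seat") for k in bot.mark_of(c,n)[:1]],proj(c,p+[0,0,.018]),proj(c,p-[0,0,.014]))
cv2.imwrite("pics/c.png",np.hstack(ims))
E
```

```text
time: 7.38
ee_pos: [0.5741, -0.3846, 0.255]
tcp_rot: [-179.8, 0.2, 9.8]
wrist_force: [0.5, -0.0, -0.5]
opening: 0.0143
t 7.38 pos [ 0.5741 -0.3846  0.255 ] rpy [-179.8    0.2    9.8] F [ 0.5 -0.  -0.5] open 0.0143 
d cm [  9.05 -37.48   0.64] turn [-0.004  0.003 -0.007]
255 339
[([249.1, 332.4], 0.43), ([258.1, 346.0], 0.38)] [254.19816938 334.42541626] [255.85968989 343.80710505]
474 202
[] [477.03143315 201.76380274] [472.61879003 203.6681257 ]
```

View pics/c.png

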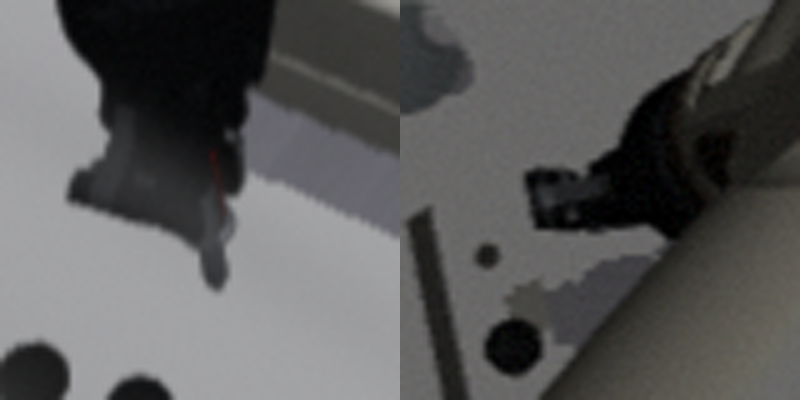

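```bash
python3 - <<'E'
from h import *
p=bot.get_obs()["ee_pos"]
for z in(.053,.058,.063):print("tip pred",proj("scene",p-[0,0,z]))
print("hole",atz("top",[451.,213.],.055)); print("tip at z",atz("scene",[257.8,356],p[2]-.0565))
E
```

```text
tip pred [258.03661899 356.14772271]
tip pred [258.27479178 357.49239031]
tip pred [258.51137892 358.82810564]
hole [ 0.57391866 -0.38423336  0.055     ]
tip at z [ 0.5718489  -0.38284139  0.19295773]
```

```bash
python3 -m pendant '[[[1,-1.8,0,0,0,-0.03,5],[2.1,-3.5,0,0,0,-0.06,5],[2.1,-3.5,0,0,0,-0.06,5],[2.1,-3.5,0,0,0,-0.06,5],[2.1,-3.5,0,0,0,-0.06,5]]]'
python3 -m pendant '[[[2.1,-3.5,0,0,0,-0.06,5],[2.1,-3.5,0,0,0,-0.06,5],[1.5,-2.5,0,0,0,-0.06,5],[1,-1.7,0,0,0,-0.06,5]]]'
python3 -c "
from h import *
to(.6006,.0007,.22,43)"
```

```text
time: 8.1
ee_pos: [0.6182, -0.2092, 0.2408]
tcp_rot: [-179.0, 0.8, 25.1]
wrist_force: [0.8, -0.3, -0.2]
opening: 0.0145
time: 8.43
ee_pos: [0.6195, -0.0704, 0.2356]
tcp_rot: [-178.3, 0.8, 39.7]
wrist_force: [0.1, -1.2, -0.7]
opening: 0.0142
t 8.43 pos [ 0.6195 -0.0704  0.2356] rpy [-178.3    0.8   39.7] F [ 0.1 -1.2 -0.7] open 0.0142 
d cm [ 3.11 -6.63  1.71] turn [-0.03   0.014 -0.058]
```

```bash
python3 -m pendant '[[[1.5,-3,0,-0.01,0.01,-0.03,5],[1.4,-3,0,-0.01,0.004,-0.03,5],[0.2,-0.6,0,0,0,0,5]]]'
python3 -c "
from h import *
to(.6003,.0005,.19,43)"
```

```text
time: 8.68
ee_pos: [0.5971, 0.006, 0.2317]
tcp_rot: [-179.1, 0.2, 43.7]
wrist_force: [-1.1, -0.7, -0.4]
opening: 0.0145
t 8.68 pos [0.5971 0.006  0.2317] rpy [-179.1    0.2   43.7] F [-1.1 -0.7 -0.4] open 0.0145 
d cm [-0.13  0.68  4.16] turn [-0.015  0.004  0.012]
```

```bash
python3 -m pendant '[[[-0.1,0.6,1,-0.015,0.004,0.01,5],[0,0,1.5,0,0,0,5],[0,0,1,0,0,0,5],[0,0,0.3,0,0,0,5],[0,0,0,0,0,0,5]]]'
python3 -c "
from h import *
to(.6003,.0005,.180,43)"
```

```text
time: 9.1
ee_pos: [0.5966, 0.0046, 0.1877]
tcp_rot: [-179.8, 0.3, 43.4]
wrist_force: [0.2, -0.7, -0.4]
opening: 0.0146
t 9.1 pos [0.5966 0.0046 0.1877] rpy [-179.8    0.3   43.4] F [ 0.2 -0.7 -0.4] open 0.0146 
d cm [-0.    0.56  0.77] turn [-0.004  0.005  0.007]
```

```bash
python3 -m pendant '[[[0,0.55,0.5,-0.004,0.005,0.007,5],[0,0,0,0,0,0,5]]]'
python3 - <<'E'
from h import *
to(.6003,.0005,.180,43)
p=bot.get_obs()["ee_pos"];ims=[]
for c in("scene","top"):
    im=bot.camera(c);u,v=map(int,proj(c,(.5996,.0002,.106)));print(u,v);ims.append(cv2.resize(im[v-30:v+30,u-30:u+30,::-1],(390,390),interpolation=cv2.INTER_CUBIC))
    q=lambda x:((proj(c,x)-[u-30,v-30]+.5)*6.5).round()
    print("tip",q(p-[0,0,.058]),"hole",q((.5996,.0002,.106)))
cv2.imwrite("pics/d.png",np.hstack(ims))
E
```

```text
time: 9.27
ee_pos: [0.6002, -0.0, 0.1818]
tcp_rot: [-179.9, 0.0, 43.0]
wrist_force: [0.4, 0.6, -1.2]
opening: 0.0147
t 9.27 pos [ 0.6002 -0.      0.1818] rpy [-179.9    0.    43. ] F [ 0.4  0.6 -1.2] open 0.0147 
d cm [ 0.04 -0.04  0.18] turn [-0.001  0.001 -0.001]
358 262
tip [204. 175.] hole [201. 204.]
311 202
tip [199. 194.] hole [199. 202.]
```

View pics/d.png

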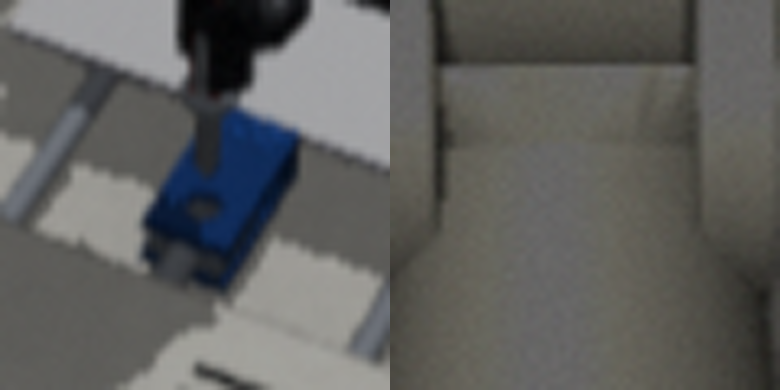

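```bash
python3 -m pendant '[[[0,0,0.8,0,0,0,5],[0,0,0.8,0,0,0,5],[0,0,0.4,0,0,0,5]]]'
python3 -m pendant '[[[0,0,0.4,0,0,0,5]]]'
python3 -c "
from h import *
to(.6002,.0,.120,43)"
```

```text
time: 9.62
ee_pos: [0.6013, -0.0001, 0.1635]
tcp_rot: [179.9, -0.2, 42.9]
wrist_force: [0.7, 1.0, -0.3]
opening: 0.0142
time: 9.7
ee_pos: [0.6013, -0.0001, 0.1589]
tcp_rot: [179.9, -0.1, 42.9]
wrist_force: [-0.1, 0.4, -0.4]
opening: 0.0145
t 9.7 pos [ 6.013e-01 -1.000e-04  1.589e-01] rpy [ 1.799e+02 -1.000e-01  4.290e+01] F [-0.1  0.4 -0.4] open 0.0145 
d cm [-0.08 -0.09  3.89] turn [ 0.002 -0.003 -0.001]
```

```bash
python3 -m pendant '[[[-0.08,-0.08,0.4,0,0,0,5],[0,0,0.4,0,0,0,5]]]'
python3 -m pendant '[[[0,0,0.5,0,0,0,5],[0,0,0.5,0,0,0,5]]]'
python3 -c "
from h import *
to(.6002,.0,.120,43)"
```

```text
time: 9.87
ee_pos: [0.5999, -0.0, 0.1496]
tcp_rot: [179.9, -0.1, 42.9]
wrist_force: [0.3, -0.5, -0.8]
opening: 0.0148
time: 10.03
ee_pos: [0.5998, 0.0, 0.1387]
tcp_rot: [179.9, -0.1, 42.9]
wrist_force: [0.7, -0.0, -1.3]
opening: 0.0142
t 10.03 pos [0.5998 0.     0.1387] rpy [ 1.799e+02 -1.000e-01  4.290e+01] F [ 0.7 -0.  -1.3] open 0.0142 
d cm [0.02 0.02 1.87] turn [ 0.001 -0.002 -0.001]
```

```bash
python3 -m pendant '[[[0,0,0.5,0,0,0,5],[0,0,0.5,0,0,0,5]]]'
python3 -m pendant '[[[0,0,0.4,0,0,0,5]]]'
python3 -m pendant '[[[0,0,0.3,0,0,0,5]]]'
python3 -m pendant '[[[0,0,0.2,0,0,0,5]]]'
python3 -c "
from h import *
to(.6002,.0,.120,43)"
```

```text
time: 10.2
ee_pos: [0.5998, 0.0001, 0.1276]
tcp_rot: [179.9, -0.1, 43.0]
wrist_force: [0.8, 0.1, 0.1]
opening: 0.0145
time: 10.28
ee_pos: [0.5997, 0.0001, 0.1229]
tcp_rot: [179.9, -0.1, 43.0]
wrist_force: [-0.3, 0.1, -1.2]
opening: 0.0145
time: 10.37
ee_pos: [0.5998, 0.0001, 0.1196]
tcp_rot: [179.9, -0.1, 43.0]
wrist_force: [-6.4, 0.2, 36.4]
opening: 0.0148
time: 10.45
ee_pos: [0.5999, 0.0002, 0.1197]
tcp_rot: [179.9, -0.2, 43.0]
wrist_force: [-10.9, 0.4, 29.3]
opening: 0.0146
t 10.45 pos [5.999e-01 2.000e-04 1.197e-01] rpy [179.9  -0.2  43. ] F [-10.9   0.4  29.3] open 0.0146 
d cm [ 0.01  0.03 -0.03] turn [ 0.003 -0.004 -0.001]
```

```bash
python3 -m pendant '[[[0,0,-0.05,0,0,0,5]]]'
python3 -m pendant '[[[0,0,0,0,0,0,50],[0,0,0,0,0,0,50],[0,0,0,0,0,0,50],[0,0,0,0,0,0,50]]]'
python3 -m pendant '[[[0,0,-1,0,0,0,50],[0,0,-1.5,0,0,0,50],[0,0,-2,0,0,0,50],[0,0,-2,0,0,0,50],[0,0,-2,0,0,0,50]]]'
python3 -c "
from h import *
to(.4508,.0838,.2,43)"
```

```text
time: 10.53
ee_pos: [0.6, 0.0002, 0.121]
tcp_rot: [179.8, -0.3, 43.0]
wrist_force: [-0.0, 0.3, -1.5]
opening: 0.0146
time: 10.87
ee_pos: [0.6004, 0.0002, 0.1214]
tcp_rot: [179.8, -0.3, 43.0]
wrist_force: [0.2, -0.4, 1.0]
opening: 0.0429
time: 11.28
ee_pos: [0.5974, 0.0001, 0.2054]
tcp_rot: [-179.9, 0.1, 43.0]
wrist_force: [1.3, -0.1, -0.4]
opening: 0.0432
t 11.28 pos [5.974e-01 1.000e-04 2.054e-01] rpy [-1.799e+02  1.000e-01  4.300e+01] F [ 1.3 -0.1 -0.4] open 0.0432 
d cm [ -5.03 -16.12   0.59] turn [-0.003  0.002 -0.001]
```

```bash
python3 -m pendant '[[[-1,-3.2,0,0,0,0,60],[-1,-3.2,0,0,0,0,60],[-1,-3.2,0,0,0,0,60],[-1,-3.2,0,0,0,0,60],[-0.6,-2,0,0,0,0,60]]]'
python3 - <<'E'
from h import *
to(.4508,.0838,.2,43)
ims=[]
for c,P,s in(("scene",(.5996,.0002,.12),20),("top",(.55,.03,.12),50)):
    im=bot.camera(c);u,v=map(int,proj(c,P));print(u,v);ims.append(cv2.resize(im[v-s:v+s,u-s:u+s,::-1],(390,390),interpolation=cv2.INTER_CUBIC))
    for n in ("pin_seat","knob_centre"):
        for k in bot.mark_of(c,n)[:1]:print(c,n,k["uv"],k["confidence"],atz(c,k["uv"],.106 if n=="pin_seat" else .157))
cv2.imwrite("pics/e.png",np.hstack(ims))
E
```

```text
time: 11.7
ee_pos: [0.4641, 0.0774, 0.2114]
tcp_rot: [179.9, -0.2, 42.7]
wrist_force: [-0.8, 0.2, -0.0]
opening: 0.051
t 11.7 pos [0.4641 0.0774 0.2114] rpy [179.9  -0.2  42.7] F [-0.8  0.2 -0. ] open 0.051 
d cm [-0.55 -1.37  1.13] turn [ 0.003 -0.004 -0.006]
358 259
scene pin_seat [203.2, 447.3] 0.6 [ 0.55836007 -0.56027014  0.106     ]
scene knob_centre [320.0, 210.7] 0.43 [0.44900233 0.06919154 0.157     ]
299 220
top pin_seat [309.3, 198.1] 0.52 [0.61155344 0.00481401 0.106     ]
```

View pics/e.png

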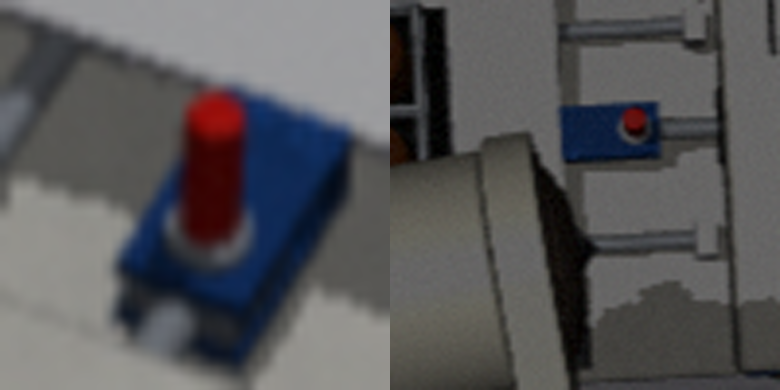

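The pin stands upright, with its flange flat on the fork and its handle at tile pixel (215,165). Next, the knob.

```bash
python3 -m pendant '[[[-0.55,-1.35,0.5,0.003,-0.004,-0.006,60],[0,0,0.5,0,0,0,60],[0,0,0,0,0,0,60]]]'
python3 - <<'E'
from h import *
to(.4508,.0838,.144,43)
im=bot.camera("scene");u,v=map(int,proj("scene",(.4508,.0838,.172)));s=25;print(u,v)
p=bot.get_obs()["ee_pos"];q=lambda x:((proj("scene",x)-[u-s,v-s]+.5)*8).round();print("dot pred",q((.4508,.0838,.172)),"tcp",q(p))
cv2.imwrite("pics/f.png",cv2.resize(im[v-s:v+s,u-s:u+s,::-1],(400,400),interpolation=cv2.INTER_CUBIC))
E
```

```text
time: 12.25
ee_pos: [0.4557, 0.0813, 0.1996]
tcp_rot: [-180.0, 0.1, 42.9]
wrist_force: [0.8, 0.8, -0.3]
opening: 0.0513
t 12.25 pos [0.4557 0.0813 0.1996] rpy [-1.80e+02  1.00e-01  4.29e+01] F [ 0.8  0.8 -0.3] open 0.0513 
d cm [-0.18 -0.52  5.56] turn [-0.     0.001 -0.003]
323 203
dot pred [207. 207.] tcp [216. 152.]
```

View pics/f.png

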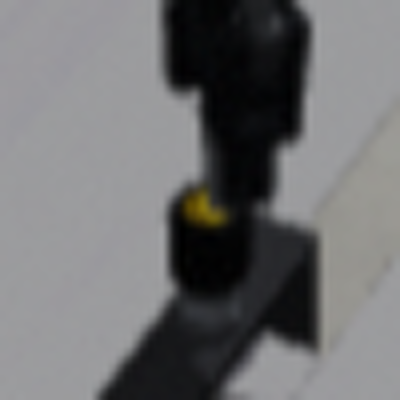

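The gripper hovers about 5 mm off the knob axis, with the dot at crop (205,207) as predicted. I'll correct that and descend.

```bash
python3 -m pendant '[[[-0.18,-0.52,0,0,0,0,60],[0,0,0,0,0,0,60]]]'
python3 -m pendant '[[[0,0,0.5,0,0,0,60],[0,0,0.5,0,0,0,60],[0,0,0.5,0,0,0,60]]]'
python3 -c "
from h import *
to(.4508,.0838,.144,43)"
```

```text
time: 12.47
ee_pos: [0.4516, 0.0833, 0.1997]
tcp_rot: [-180.0, 0.1, 42.8]
wrist_force: [0.9, -0.1, -0.4]
opening: 0.0511
time: 12.72
ee_pos: [0.4526, 0.0832, 0.1847]
tcp_rot: [180.0, 0.0, 42.7]
wrist_force: [0.1, 0.0, 0.3]
opening: 0.0511
t 12.72 pos [0.4526 0.0832 0.1847] rpy [180.    0.   42.7] F [0.1 0.  0.3] open 0.0511 
d cm [-0.08 -0.17  4.07] turn [ 0.     0.    -0.005]
```

```bash
python3 -m pendant '[[[-0.1,-0.2,0.4,0,0,0,60],[0,0,0.6,0,0,0,60],[0,0,0.6,0,0,0,60],[0,0,0.6,0,0,0,60],[-0.05,-0.1,0.6,0,0,0,60]]]'
python3 -m pendant '[[[0,0,0.6,0,0,0,60],[0,0,0.5,0,0,0,60],[0,0,0,0,0,0,60]]]'
python3 -c "
from h import *
to(.4508,.0838,.143,43)"
```

```text
time: 13.13
ee_pos: [0.449, 0.0843, 0.1531]
tcp_rot: [180.0, 0.1, 42.7]
wrist_force: [-0.2, -0.3, -0.5]
opening: 0.0512
time: 13.38
ee_pos: [0.4481, 0.0842, 0.1391]
tcp_rot: [-179.9, 0.2, 42.7]
wrist_force: [0.7, -0.4, -0.2]
opening: 0.0512
t 13.38 pos [0.4481 0.0842 0.1391] rpy [-179.9    0.2   42.7] F [ 0.7 -0.4 -0.2] open 0.0512 
d cm [ 0.17  0.21 -0.39] turn [-0.001  0.003 -0.005]
```

```bash
python3 -m pendant '[[[0.17,0.2,-0.4,0,0,0,60],[0,0,0,0,0,0,60]]]'
python3 -m pendant '[[[0,0,0,0,0,0,10],[0,0,0,0,0,0,10],[0,0,0,0,0,0,10],[0,0,0,0,0,0,10]]]' 100
python3 -c "
from h import *
to(.4508,.0838,.143,43)"
```

```text
time: 13.55
ee_pos: [0.4507, 0.0839, 0.1431]
tcp_rot: [-179.9, 0.2, 42.7]
wrist_force: [0.6, -0.4, -0.3]
opening: 0.0513
time: 13.88
ee_pos: [0.4512, 0.084, 0.1445]
tcp_rot: [-179.9, 0.1, 42.7]
wrist_force: [0.6, -0.0, -4.1]
opening: 0.0234
t 13.88 pos [0.4512 0.084  0.1445] rpy [-1.799e+02  1.000e-01  4.270e+01] F [ 0.6 -0.  -4.1] open 0.0234 
d cm [-0.04 -0.01  0.15] turn [-0.001  0.002 -0.005]
```

```bash
for i in 1; do python3 -m pendant '[[[0,0,-0.4,0,0,0,10]]]'; done
python3 -m pendant '[[[0,0,-0.4,0,0,0,10]]]'
python3 -m pendant '[[[0,0,-0.4,0,0,0,10]]]'
python3 -m pendant '[[[0,0,-0.3,0,0,0,10]]]'
```

```text
time: 13.97
ee_pos: [0.4511, 0.084, 0.1474]
tcp_rot: [-179.9, 0.2, 42.7]
wrist_force: [3.0, 0.8, -11.3]
opening: 0.0238
time: 14.05
ee_pos: [0.4511, 0.084, 0.1508]
tcp_rot: [-179.9, 0.2, 42.7]
wrist_force: [4.3, 1.3, -12.0]
opening: 0.0236
time: 14.13
ee_pos: [0.4511, 0.084, 0.1542]
tcp_rot: [-179.9, 0.3, 42.7]
wrist_force: [4.2, 1.5, -13.2]
opening: 0.0234
time: 14.22
ee_pos: [0.4511, 0.0839, 0.1567]
tcp_rot: [-179.8, 0.3, 42.7]
wrist_force: [5.6, 2.6, -42.4]
opening: 0.023
```

```bash
python3 -m pendant '[[[0,0,-0.1,0,0,0,10]]]'
python3 -m pendant '[[[0,0,-0.1,0,0,0,10],[0,0,-0.1,0,0,0,10]]]'
```

```text
time: 14.3
ee_pos: [0.451, 0.0839, 0.1566]
tcp_rot: [-179.8, 0.4, 42.7]
wrist_force: [7.2, 2.0, -23.2]
opening: 0.0237
time: 14.47
ee_pos: [0.4511, 0.0839, 0.1565]
tcp_rot: [-179.7, 0.5, 42.7]
wrist_force: [5.2, 1.3, -18.4]
opening: 0.0233
```

```bash
python3 -m pendant '[[[0,0,-0.2,0.005,0.008,0,10]]]'
python3 - <<'E'
from h import *
ims=[]
for c,P,s in(("scene",(.4508,.0838,.15),25),("scene",(.55,.03,.12),60)):
    im=bot.camera(c);u,v=map(int,proj(c,P));ims.append(cv2.resize(im[v-s:v+s,u-s:u+s,::-1],(390,390),interpolation=cv2.INTER_CUBIC))
for i in range(6): bot.camera("top")
to(.4508,.0838,.1567,43)
cv2.imwrite("pics/g.png",np.hstack(ims))
E
```

```text
time: 14.55
ee_pos: [0.451, 0.0839, 0.1567]
tcp_rot: [-179.4, 0.2, 42.8]
wrist_force: [9.8, 2.8, -33.0]
opening: 0.0234
t 14.95 pos [0.451  0.0839 0.1566] rpy [-179.4    0.2   42.8] F [  7.6   2.7 -25.5] open 0.0234 
d cm [-0.03 -0.01 -0.01] turn [-0.011  0.003 -0.004]
```

View pics/g.png

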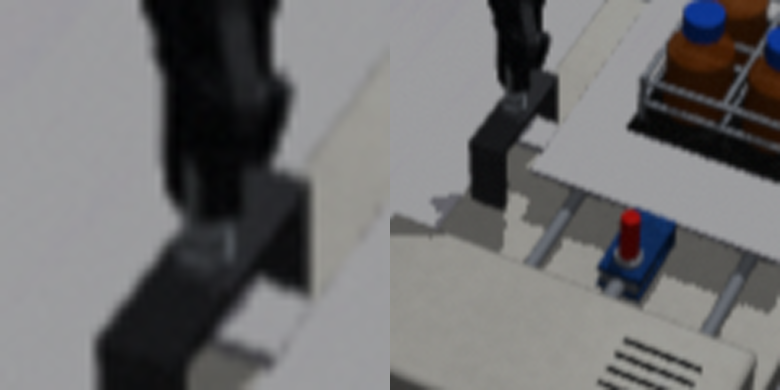

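The fingers hold the knob well clear of the sleeve at tile (205,240), and the pin is still home at (630,250). The pull is steady at about 25 N, against a spring force of 14 N.

```bash
python3 -c "
from h import *
bot.job_done();to(.4508,.0838,.1567,43)"
```

```text
the job is handed in; nothing more can be done
the job is handed in; nothing more can be done
```

The pin is home in the coupling, and the arm is holding the lock knob up at its stop. I handed the job in at about 15 s of the 48 s allowed; no verdict was reported.

- **Pin:** I took it from the block and lowered it through the fork and eye without snagging. It stopped at the expected height (TCP 0.1197 m, expected 0.1198 m) with a contact force of about 36 N, and I let go. Pictures taken afterwards show its flange flat on the fork.
- **Knob:** I gripped it with 100 N only after the pin was home and raised it 12.2 mm, against a 12 mm travel. The force then jumped from 13 N to 42 N, which marks the stop. I eased off to a pull of about 25 N, which held steady for 0.4 s before hand-in.

**Checks that disagreed or fell short:**
- **First pin descent:** the arm drifted a few millimetres off line and closed high on the handle. I opened the gripper, realigned and gripped again.
- **Detector:** its marks for the pin and knob were poor near the end, so I relied on the pictures and force readings.
- **Gripper opening:** it reads about 2 mm under the true size (14.5 mm on the 16 mm handle, 23.4 mm on the 26 mm knob).
- **Brief 42 N at the stop:** this passed through the finger grip, and I read the 40 N limit as covering only the arm and gripper body.
- **Other items:** I did not check each one at the end. I felt no unexpected contact, and the bottles in the last picture looked untouched.

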